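Throw off the ratchet pawl of the rock press and lower its point onto the sandstone

ROBOT

A 6-joint arm with a two-finger parallel gripper is mounted at the origin on a cart in front of the work surface, level with it; the furniture and walls round the work are solid. World frame = base frame: x ahead of the robot, y to its left, z up, the work surface at z = 0. Lengths are in m, angles in rad, forces in N, time in s.
With the tool pointing down it reaches from about 0.375 to 0.9 m from the base axis. Payload 3.1 kg.
Tool frame: the origin (TCP) lies on the centre line of the jaws, within the pads' length; the fingertips stand 22 mm ahead of it and the grasp point (between the pads) lies 3 mm ahead of it (tips_ahead is the distance from the TCP to the fingertips, in m); z points along the fingers, y is the line along which they close (so a half turn about z gives the same grasp; the last joint's range is limited). The gripper opens to 85 mm and grips with 20 to 120 N. Pads are 22 mm wide; open, the fingers measure 114 mm over their backs; the gripper's body (76 mm by 85 mm) begins 54 mm behind the grasp point. The pads swing forward as they close: fully open they stand 13 mm farther back than shut.
Start: joints at [-1.494, 0.527, 1.433, -0, 1.181, -0.178], TCP at [0.158, -0.605, 0.253] pointing down, gripper open.
Joint ranges: [-3.08, 3.08], [-0.75, 2.2], [0.22, 2.44], [-1.43, 4.57], [0, 2.65], [-2.85, 2.85]. Speed limits (rad/s): [2.79, 2.79, 3.14, 3.14, 3.14, 3.14].

INTERFACE

Orientations are given as a unit quaternion [x, y, z, w].
In Python, from bench import read_state, capture, get_calibration, close_job, tips_ahead gives the robot as it stands.
- The arm moves only by the tool carry_out, never from a script. Its argument "rows" is a list of rows, each an object with "slide": the shift along the world's x, y, z normalised to -1 to 1, where 1 is 4 cm, a list of three; "dr": the turn, a rotation vector about the world's x, y, z normalised to -1 to 1, where 1 is 8 degrees, a list of three. In form: [{"slide": [tx, ty, tz], "dr": [rx, ry, rz]}, ...]. A call has 1 to 20 rows; each row shifts and turns the commanded pose from where the row before left it; what a row does not reach is not made up. A row lasts 1/10 s, in which the tool goes at most 50 mm and 8.59 degrees, less where a joint would pass 70% of its speed; a pose out of reach is approached as far as the arm can. A call with a number of a shift or a turn outside -1 to 1 is refused whole. A call with a gripper value outside its range is refused whole. "claw" is the closure, from -1 (fully open) to 1 (shut), set as the call begins (left out, the last holds). The fingers move at their own pace and stop on an object; "newtons" is the grip in N (left out, the last holds). Time passes only in rows, so rows that do not move let the fingers close. It gives the time, the measured TCP pose, the force, the opening and the grip force at its end, in the units of the state.
- read_state(): the state, without advancing time (a new reading comes with each control period).
- capture(name): name is "scene" or "top" or "wrist"; returns (picture, depth): 480x640x3 uint8, red, green, blue; 480x640 float32, m along the optical axis (not along the pixel's ray), 0 where there is no reading.
- get_calibration(name): a dict with "intrinsics" (3x3 intrinsics, pixels), "rvec" (rotation vector, rad) and "tvec" (3), from world to camera coordinates, as OpenCV has them. Camera axes: x right, y down, z forward; pixel columns grow to the right and rows downward; lengths in m; the calibration is good to about 2 mm. A picture is of the moment at which its call begins: read the wrist's pose just before it. get_calibration takes no time and is no camera call; for the wrist camera it gives the pose at the moment of the call.
- close_job(): hands the job in; it is judged then, once.
The state is a dict: "clock": time; "joints": joint angles; "dq": joint speeds; "effort": joint torques, N m; "ee_pos": TCP position; "eef_rot": TCP orientation; "wrist_force": force on the tool from outside, world axes, zero at the start; "wrist_torque": the same for the moment, N m; "opening": opening from 0.0 (shut) to 1.0 (fully open); "gripper_force": force on a finger pad.
Only numpy, scipy, OpenCV 4.12 (cv2) and the standard library are available. Lean on these libraries where they do the work, as an engineer would, in place of code of your own. Each camera call takes 0.05 s, during which the arm holds its last target. There are 200 camera calls.

TASK

Get the hand press ready for a strength test: take the release bar from its wooden rest, work its steel tip under the red pawl and flick the pawl right over onto its stop, keeping your fingers off it and never prising hard (a few newtons will do). Put the bar back in its rest, and pull the hand lever over slowly until the ram's point bears on the sandstone lump and stays there by itself - a firm seat of about 15 newtons, never over 30 - with the rock still in place on the anvil. Do not force the lever against the engaged pawl, and leave everything else on the bench alone.

Things in the scene. Friction and masses are not known exactly. Their poses are not given: they have to be found in the camera images.
- press: Green hand press for rock, bolted down: base 165 x 130 x 16 mm, column at the back, head 198 mm high. Origin on the worktop below its shaft; x to the back of the press (away from the robot at yaw 0), y left, z up. Shaft along y at z = 172 mm; ratchet wheel (72 mm across, 10 thick) on it at y = -56 (right), hand lever at y = +52 (left); the ram runs at x = -30, y = 0.
- ram: Square steel ram (20 x 20 mm) with a brass weight on top (36 mm wide, its top 274 mm above the worktop when parked), 0.7 kg. Origin at the tip of its rounded point (5 mm radius): 100 mm above the worktop when parked, 26 to 33 mm above the rock.
- ram_travel (a joint): Travel of the ram (m): 0 parked, grows as it goes down.
- lever_angle (a joint): Angle of hand lever and ratchet wheel together (rad): 0 at the start, grows as the lever is pulled to the front and down; the ram goes down 20 mm per rad. With the pawl off, a drag collar on the shaft holds lever and ram where they are left (they may creep up to 0.3 mm/s at the ram).
- lever_hinge (a point): Point on the shaft axis (along the press's y) level with the middle of the lever's handle: press x = 0, y = +76, z = 172 mm.
- handle_mid (a point): Middle of the lever's black handle: a grip 23 mm in diameter, 36 mm long along the press's y, that revolves freely on the lever's end, 85 mm from lever_hinge; at the start it leans 0.1 rad to the back from upright. Pinch it from above, fingers closing along the press's x. Pulling down takes 0.5 to 3 N; 15 N on the point is felt here as about 3 N more.
- lever: Hand lever, shaft and ratchet wheel, one turning piece; origin on the shaft axis at the press's middle.
- pawl: Red steel pawl, 12 mm wide, over the ratchet wheel; origin on its pin, x to the back and z up while engaged. Its hooked nose sits in the teeth, front face 48 mm in front of the pin; the beak runs on to 74 mm in front of the pin.
- pawl_angle (a joint): Angle of the pawl (rad): 0 engaged (the ram cannot go down); grows as the beak is lifted up and over to the back. Below about 1.3 it falls back by its weight, beyond about 1.6 it falls over to its stop at 2.2 (thrown off).
- pawl_pin (a point): Axis of the pawl's pin (along the press's y) at mid width: press x = +38, y = -56, z = 203 mm.
- pawl_beak (a point): Underside of the beak, 66 mm in front of the pin and 9.5 mm above it while engaged. A bar slid in under the beak from the front ends against the nose or a tooth, 48 to 56 mm in front of the pin. Lifting it there takes 1 to 6 N.
- sill (a point): Point on the flat steel sill under and in front of the beak (its top is 202 mm above the worktop; it covers x = -54 to -21, y = -68 to -24 mm of the press frame); this point: x = -46.5, y = -56. Between sill and beak is a slot open to the front, 11 mm high at its mouth and 8 mm at the nose.
- anvil_centre (a point): Centre of the anvil's round top (64 mm across, 43 mm above the worktop), straight below the ram's point.
- sandstone: Pale brown sandstone lump, about 40 x 39 x 31 mm, lying loose on the anvil; origin in the middle of its underside. Its top is uneven: under the ram's point it is 24 to 31 mm high, depending on how the lump lies.
- bar: Release bar, 90 g: light wooden handle 70 x 16 x 22 mm (length, width, height) with brass ferrule and a straight steel rod, 6 mm diameter. Origin in the middle of the handle (balance point within 8 mm), x along the bar to its tip, z up.
- bar_tip (a point): Rounded end of the bar's steel rod, 100 mm ahead of the bar's origin.
- rest: Low wooden rest of the bar, fixed, 128 x 56 mm; origin on the worktop, x along the bar. Two notches, open at the top: the handle's 22 mm wide, 22 to 32 mm behind the origin, floor 31 mm up, cheeks to 43 mm; the rod's 14 mm wide, 59 to 69 mm ahead of it, floor 39 mm up, cheeks to 49 mm. Between them the handle stands free on both sides.
- bar_home (a point): Where the bar's origin lies when it is in its rest: 42 mm above the rest's origin.
- jasper_pebble: Small red jasper pebble, a bystander.
- limestone_fossil: Pale fossil limestone pebble, a bystander.

How it is judged:
By the outcome, as a careful person would: the job done as asked, in the order asked, and still so for the second after the job is handed in, with the robot touching nothing.
It also fails if it takes over 72 s, if anything falls off the work surface, if the arm or the gripper's body presses on something with over 40 N, if the wrist force passes 120 N, or if a joint passes its speed limit or range.

## Working session

There is one attempt and no reset: what is moved stays moved. The work goes in short steps, Python scripts to look and compute and a tool call to move; the robot and the scene stay as the last step left them, time stands still between calls to the robot, and variables do not carry over. Pictures are saved under pics/ and viewed, at most 10 in all, crops included, and the job is handed in when it is done.

Besides the shell and the picture viewer there is one more tool, called after "Call:" as name([rows], argument=value, ...), one row to a line, values as JSON. carry_out: Moves the arm, as the interface text tells. Its arguments: {"type":"object","properties":{"rows":{"type":"array","items":{"type":"object","properties":{"slide":{"type":"array","items":{"type":"number","minimum":-1,"maximum":1}},"dr":{"type":"array","items":{"type":"number","minimum":-1,"maximum":1}}}}},"claw":{"type":"number"},"newtons":{"type":"number"}},"required":["rows"]}

```bash
ls; mkdir -p pics
python3 - <<'E'
from bench import *
import cv2,numpy as np
s=read_state();print({k:np.round(v,3) for k,v in s.items()},tips_ahead)
ims=[]
for n in("scene","top"):
    p,d=capture(n);np.savez(f"pics/{n}0.npz",p=p,d=d);cv2.imwrite(f"pics/{n}0.png",p[...,::-1])
    c=get_calibration(n);print(n,c)
E
```

```text
pics
{'clock': np.float64(0.0), 'joints': array([-1.494,  0.528,  1.434, -0.   ,  1.181, -0.178]), 'dq': array([ 0.002, -0.   , -0.001, -0.002, -0.   , -0.001]), 'effort': array([ 0.0000e+00, -4.4235e+01, -1.7803e+01, -0.0000e+00,  8.0000e-03,
       -0.0000e+00]), 'ee_pos': array([ 0.158, -0.604,  0.252]), 'eef_rot': array([ 0.992,  0.127,  0.   , -0.001]), 'wrist_force': array([-0.127,  0.009, -2.036]), 'wrist_torque': array([-0.028,  0.044, -0.004]), 'gripper_force': np.float64(0.0), 'opening': np.float64(1.003)} 0.022
scene {'intrinsics': array([[496.69853795,   0.        , 316.99040901],
       [  0.        , 496.69853795, 239.49205601],
       [  0.        ,   0.        ,   1.        ]]), 'rvec': array([ 0.71767308, -2.68579416,  1.00257768]), 'tvec': array([0.51219157, 0.24976856, 1.13677771])}
top {'intrinsics': array([[603.06261463,   0.        , 322.00281598],
       [  0.        , 603.06261463, 248.48277213],
       [  0.        ,   0.        ,   1.        ]]), 'rvec': array([ 2.12557756, -2.13708221,  0.23831304]), 'tvec': array([0.09665393, 0.57445821, 1.77760217])}
```

View pics/scene0.png

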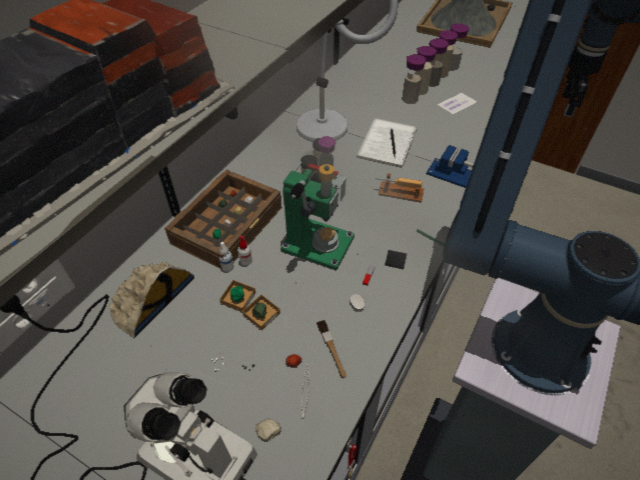

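View pics/top0.png

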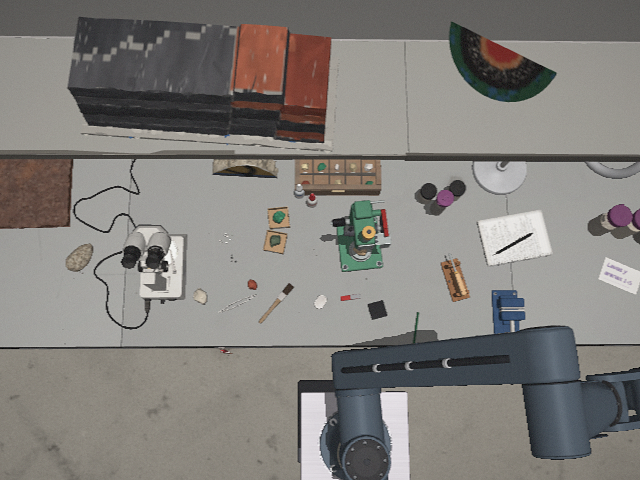

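The scene view shows the green press near (318,220) and the rest with the bar near (400,188). In the top view the press is at (365,235), its red pawl at (385,228), the brass weight at (369,233), the black handle at about (340,222), and the rest with the bar at (455,278), tip towards the back.

```bash
cat > h.py <<'E'
from bench import *
import cv2,numpy as np
from scipy.spatial.transform import Rotation as R
def look(n,tag,cal=None):
    c=get_calibration(n);p,d=capture(n);np.savez(f"pics/{tag}.npz",p=p,d=d,**c);return p,d,c
def load(tag):
    z=np.load(f"pics/{tag}.npz");return z['p'],z['d'],{k:z[k] for k in('intrinsics','rvec','tvec')}
def ray(c,u,v):
    M=cv2.Rodrigues(c['rvec'])[0];o=-M.T@c['tvec'].ravel()
    return o,(np.linalg.inv(c['intrinsics'])@np.stack([u,v,np.ones_like(u)*1.0])).T@M
def plane(c,u,v,z):
    o,r=ray(c,np.atleast_1d(u).astype(float),np.atleast_1d(v).astype(float));return o+r*((z-o[2])/r[:,2])[:,None]
def cloud(c,d):
    v,u=np.mgrid[:480,:640];o,r=ray(c,u.ravel()*1.,v.ravel()*1.);return (o+r*d.ravel()[:,None]).reshape(480,640,3)
def proj(c,P):
    return cv2.projectPoints(np.atleast_2d(P).astype(float),c['rvec'],c['tvec'],c['intrinsics'],None)[0][:,0]
E
python3 - <<'E'
from h import *
z=np.load("pics/top0.npz");c=get_calibration("top")
p=z['p'];X=cloud(c,z['d'])
for u,v in((345,266),(379,266),(369,233),(385,212),(387,243),(340,222),(447,258),(463,298),(455,262),(460,293),(420,300),(375,310)):print(u,v,p[v,u],X[v,u].round(3))
cv2.imwrite("pics/topc.png",cv2.resize(p[190:310,325:485],None,fx=5,fy=5,interpolation=cv2.INTER_CUBIC)[...,::-1])
E
```

```text
345 266 [80 77 80] [0.526 0.022 0.025]
379 266 [118 128 124] [ 0.527 -0.084  0.014]
369 233 [62 66 75] [ 0.572 -0.026  0.283]
385 212 [140  76  75] [ 0.645 -0.078  0.226]
387 243 [224 229 228] [ 0.561 -0.084  0.203]
340 222 [39 39 44] [0.606 0.05  0.268]
447 258 [167 167 163] [ 0.555 -0.302 -0.006]
463 298 [147 103  71] [ 0.427 -0.341  0.012]
455 262 [116  86  60] [ 0.542 -0.326 -0.003]
460 293 [73 60 46] [ 0.439 -0.326  0.036]
420 300 [163 161 158] [ 0.423 -0.211 -0.004]
375 310 [51 52 50] [ 0.392 -0.069  0.008]
```

View pics/topc.png

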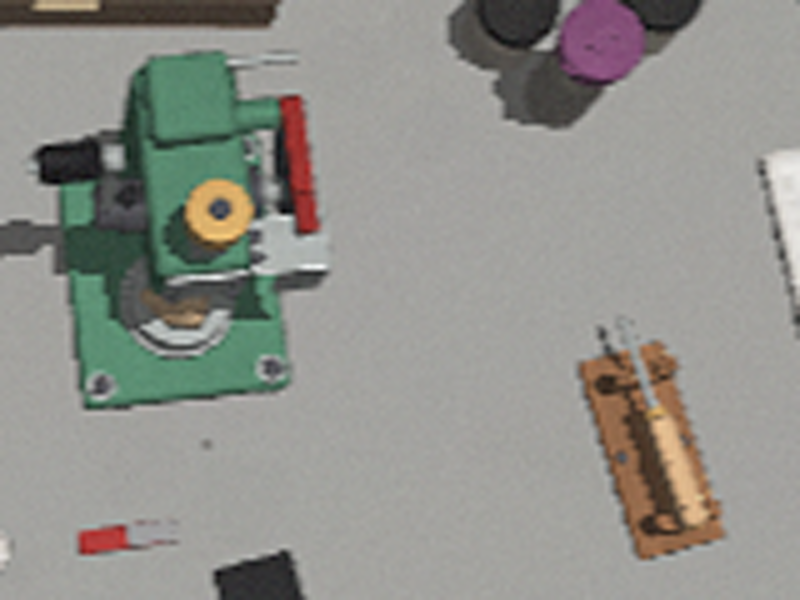

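The crop shows the press with a small yaw. Its handle is at the left, the brass disc at (220,210), the red pawl at (300,165) and the sill at (290,245). The bar handle is at about (680,465), tip up and slightly left.

Run:
```python
from h import *
z=np.load("pics/top0.npz");c=get_calibration("top");p=z['p']
f=lambda x,y,h:plane(c,x/5+325-.4,y/5+190-.4,h)[0].round(3)
a=f(658,412,.053);b=f(697,522,.053);t=f(628,335,.045);print("handle",a,b,"tip",t,np.degrees(np.arctan2((a-b)[1],(a-b)[0])))
print("rest corners",[f(*q,.02) for q in((582,365),(660,342),(722,535),(642,555))])
A=f(85,407,.016);B=f(288,385,.016);print("base",A,B,np.degrees(np.arctan2((B-A)[0],-(B-A)[1])))
print("brass",f(220,210,.274),"pawl",f(290,98,.21),f(308,230,.215),"handle",f(40,165,.257),f(97,160,.257))
c=get_calibration("wrist");M=cv2.Rodrigues(c['rvec'])[0];print("cam pos",-M.T@c['tvec'].ravel(),M[2],c['intrinsics'][0])
```

```text
handle [ 0.501 -0.314  0.053] [ 0.434 -0.334  0.053] tip [ 0.551 -0.3    0.045] 16.620756913892073
rest corners [array([ 0.536, -0.276,  0.02 ]), array([ 0.551, -0.326,  0.02 ]), array([ 0.43 , -0.358,  0.02 ]), array([ 0.418, -0.308,  0.02 ])]
base [0.512 0.033 0.016] [ 0.525 -0.093  0.016] 5.890626416204106
brass [ 0.578 -0.026  0.274] pawl [ 0.657 -0.074  0.21 ] [ 0.579 -0.081  0.215] handle [0.607 0.07  0.257] [0.61  0.039 0.257]
cam pos [ 0.22638781 -0.58494175  0.37271343] [-0.2743545  -0.06895452 -0.95915321] [384.00559519   0.         320.35861314]
```

Call:
carry_out([
  {"slide":[0.3,0.25,0]},
  {"slide":[0.6,0.5,-0.1]},
  {"slide":[0.6,0.55,-0.1]},
  {"slide":[0.6,0.55,-0.1]},
  {"slide":[0.6,0.55,-0.1]},
  {"slide":[0.6,0.55,-0.1]},
  {"slide":[0.6,0.55,-0.1]},
  {"slide":[0.6,0.55,-0.1]},
  {"slide":[0.6,0.55,-0.1]},
  {"slide":[0.6,0.55,-0.1]},
  {"slide":[0.6,0.55,-0.1]},
  {"slide":[0.6,0.55,-0.1]},
  {"slide":[0.6,0.5,-0.1]},
  {"slide":[0.4,0.3,-0.1],"dr":[0,0,0.25]},
  {"slide":[0.03,0.05,-0.1]},
  {"slide":[0,0,0]},
], claw=-0.2, newtons=70)

```text
invalid input at $.rows[0]: expected keys slide, dr
```

Run:
```python
from h import *
s=read_state();print(s['clock'],s['ee_pos'],s['eef_rot'],s['opening'])
p,d,c=look("wrist","w1");cv2.imwrite("pics/w1.png",p[...,::-1])
print(proj(c,[[.467,-.324,.053],[.501,-.314,.053],[.563,-.295,.042]]))
```

```text
0.1 [ 0.15750253 -0.60418637  0.25241885] [ 9.91893803e-01  1.27065613e-01  4.77033729e-05 -1.00519456e-03] 1.0038496497671463
[[  -9.55725519 -408.85532892]
 [ -27.13696638 -500.83929755]
 [ -45.50900196 -651.29465204]]
```

View pics/w1.png

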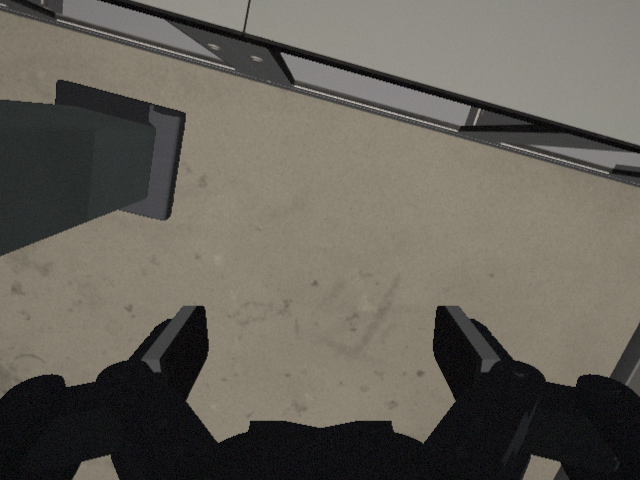

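The move was refused because every row needs both keys, so this picture only shows the fingers (pads at (185,340) and (460,340)) over the floor.

Call:
carry_out([
  {"slide":[0.3,0.25,0],"dr":[0,0,0]},
  {"slide":[0.6,0.5,-0.1],"dr":[0,0,0]},
  {"slide":[0.6,0.55,-0.1],"dr":[0,0,0]},
  {"slide":[0.6,0.55,-0.1],"dr":[0,0,0]},
  {"slide":[0.6,0.55,-0.1],"dr":[0,0,0]},
  {"slide":[0.6,0.55,-0.1],"dr":[0,0,0]},
  {"slide":[0.6,0.55,-0.1],"dr":[0,0,0]},
  {"slide":[0.6,0.55,-0.1],"dr":[0,0,0]},
  {"slide":[0.6,0.55,-0.1],"dr":[0,0,0]},
  {"slide":[0.6,0.55,-0.1],"dr":[0,0,0]},
  {"slide":[0.6,0.55,-0.1],"dr":[0,0,0]},
  {"slide":[0.6,0.55,-0.1],"dr":[0,0,0]},
  {"slide":[0.6,0.5,-0.1],"dr":[0,0,0]},
  {"slide":[0.4,0.3,-0.1],"dr":[0,0,0.25]},
  {"slide":[0.03,0.05,-0.1],"dr":[0,0,0]},
  {"slide":[0,0,0],"dr":[0,0,0]},
], claw=-0.2, newtons=70)

```text
clock: 1.75
ee_pos: [0.4746, -0.3192, 0.1967]
eef_rot: [0.989, 0.145, -0.001, -0.001]
wrist_force: [0.1, -0.8, -0.4]
opening: 0.6
gripper_force: 0.0
```

Run:
```python
from h import *
s=read_state();print(s['clock'],s['ee_pos'],s['eef_rot'],s['opening'],s['wrist_force'])
p,d,c=look("wrist","w1");cv2.imwrite("pics/w1b.png",p[...,::-1])
print(proj(c,[[.467,-.324,.053],[.501,-.314,.053],[.563,-.295,.042]]))
```

```text
1.75 [ 0.47455942 -0.31923948  0.19665722] [ 9.89419172e-01  1.45081432e-01 -6.98734480e-04 -7.68733409e-04] 0.5996613722452643 [ 0.07617399 -0.81007653 -0.40766913]
[[326.38735217 243.97556302]
 [326.8483348  194.97662511]
 [326.42879284  96.30554545]]
```

View pics/w1b.png

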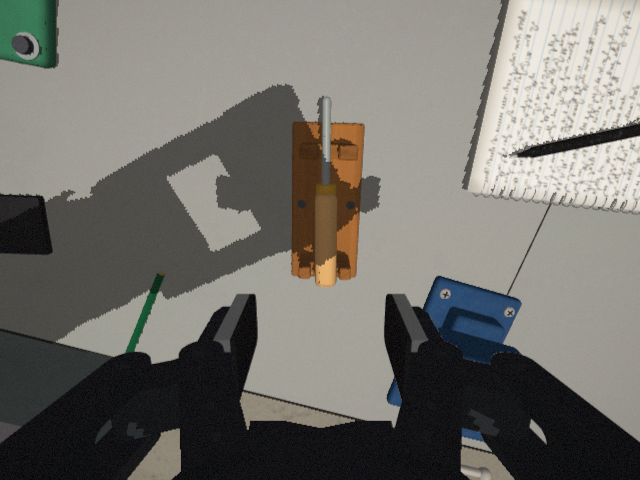

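The bar lies straight in the image: tip at (326,97), ferrule at (326,188), handle end at (326,286). That matches my prediction of the tip.

Run:
```python
from h import *
p,d,c=load("w1")
f=lambda u,v,z:plane(c,u,v,z)[0]
t=f(326,96,.042);a=f(326,185,.053);e=f(325.5,283,.053);hs=cv2.cvtColor(p,cv2.COLOR_RGB2HSV)
u=(t-e)[:2];L=np.hypot(*u);u/=L
print(t,a,e,L,np.degrees(np.arctan2(u[1],u[0])));o=t[:2]-.1*u;print("origin",o, "grip",o+.008*u)
E=R.from_quat(read_state()['eef_rot']).as_matrix();print(np.degrees(np.arctan2(E[1,0],E[0,0])),E[:,2])
X=cloud(c,d)
for v in (110,150,220,260,285):print(v,X[v,326])
```

```text
[ 0.56310167 -0.29466829  0.042     ] [ 0.50743491 -0.31143289  0.053     ] [ 0.43790825 -0.33215487  0.053     ] 0.13068525281529855 16.669242644568776
origin [ 0.467304   -0.32335292] grip [ 0.47496782 -0.32105815]
16.61871659307643 [-1.18932790e-03  7.26670566e-04 -9.99999029e-01]
110 [ 0.55445946 -0.29725547  0.04495899]
150 [ 0.52945831 -0.3048442   0.04510761]
220 [ 0.48408825 -0.31850679  0.05415881]
260 [ 0.45547484 -0.3272006   0.05363251]
285 [ 0.4361418  -0.33308865  0.05214997]
```

Run:
```python
from h import *
p,d,c=load("w1");X=cloud(c,d)
for u,v in ((302,230),(346,230),(346,250),(303,255),(299,150),(352,270)):print(u,v,X[v,u].round(4))
```

```text
302 230 [ 0.4598 -0.3056  0.0076]
346 230 [ 0.4705 -0.3406  0.0085]
346 250 [ 0.4535 -0.3461  0.0072]
303 255 [ 0.4408 -0.3121  0.0132]
299 150 [ 0.5216 -0.2856  0.0082]
352 270 [ 0.438  -0.3564  0.0078]
```

Call:
carry_out([
  {"slide":[0.02,-0.05,-0.4],"dr":[0,0,0]},
  {"slide":[0,0,-0.6],"dr":[0,0,0]},
  {"slide":[0,0,-0.6],"dr":[0,0,0]},
  {"slide":[0,0,-0.6],"dr":[0,0,0]},
  {"slide":[0,0,-0.5],"dr":[0,0,0]},
  {"slide":[0,0,-0.3],"dr":[0,0,0]},
  {"slide":[0,0,0],"dr":[0,0,0]},
])

```text
clock: 2.5
ee_pos: [0.4742, -0.3228, 0.076]
eef_rot: [0.99, 0.144, -0.001, -0.001]
wrist_force: [0.3, 0.7, 1.2]
opening: 0.601
gripper_force: 0.0
```

Call:
carry_out([
  {"slide":[0,0.03,-0.35],"dr":[0,0,0]},
  {"slide":[0,0,-0.35],"dr":[0,0,0]},
  {"slide":[0,0,0],"dr":[0,0,0]},
])

```text
clock: 2.8
ee_pos: [0.4747, -0.3208, 0.0478]
eef_rot: [0.99, 0.144, -0.001, -0.001]
wrist_force: [0.0, 0.3, 0.5]
opening: 0.6
gripper_force: 0.0
```

Call:
carry_out([
  {"slide":[0,0,0],"dr":[0,0,0]},
  {"slide":[0,0,0],"dr":[0,0,0]},
  {"slide":[0,0,0],"dr":[0,0,0]},
  {"slide":[0,0,0],"dr":[0,0,0]},
  {"slide":[0,0,0],"dr":[0,0,0]},
  {"slide":[0,0,0],"dr":[0,0,0]},
], claw=1, newtons=70)

```text
clock: 3.4
ee_pos: [0.476, -0.3219, 0.05]
eef_rot: [0.99, 0.144, 0.0, 0.001]
wrist_force: [-0.5, 0.4, 5.6]
opening: 0.176
gripper_force: 68.8
```

Call:
carry_out([
  {"slide":[0,0,0.2],"dr":[0,0,0]},
  {"slide":[0,0,0.3],"dr":[0,0,0]},
  {"slide":[0,0,0.5],"dr":[0,0,0]},
  {"slide":[0,0,0.8],"dr":[0,0,0]},
  {"slide":[0,0,0.8],"dr":[0,0,0]},
  {"slide":[0,0.2,0.8],"dr":[0,0,-0.1]},
  {"slide":[0,0.5,0.7],"dr":[0,0,-0.2]},
  {"slide":[0.05,0.6,0.7],"dr":[0,0,-0.2]},
  {"slide":[0.05,0.6,0.7],"dr":[0,0,-0.2]},
  {"slide":[0.05,0.6,0.7],"dr":[0,0,-0.2]},
  {"slide":[0.05,0.6,0.7],"dr":[0,0,-0.2]},
  {"slide":[0.05,0.6,0.6],"dr":[0,0,-0.2]},
  {"slide":[0.05,0.6,0.5],"dr":[0,0,-0.2]},
  {"slide":[0.05,0.6,0.3],"dr":[0,0,-0.04]},
  {"slide":[0,0.6,0.1],"dr":[0,0,0]},
  {"slide":[0,0.6,0],"dr":[0,0,0]},
  {"slide":[0,0.4,0],"dr":[0,0,0]},
  {"slide":[0,0,0],"dr":[0,0,0]},
  {"slide":[0,0,0],"dr":[0,0,0]},
])

```text
clock: 5.3
ee_pos: [0.4892, -0.0617, 0.3857]
eef_rot: [0.999, 0.038, 0.0, 0.0]
wrist_force: [0.7, 0.1, -0.5]
opening: 0.176
gripper_force: 68.4
```

Run:
```python
from h import *
s=read_state();print(s['clock'],s['ee_pos'],s['eef_rot'],s['opening'],s['wrist_force'])
p,d,c=look("wrist","w2");cv2.imwrite("pics/w2.png",p[...,::-1])
```

```text
5.3 [ 0.48922095 -0.06167293  0.38568621] [9.99286802e-01 3.77581762e-02 1.04671822e-04 4.43038805e-04] 0.17618617192960953 [ 0.7127897   0.09710947 -0.45484331]
```

View pics/w2.png

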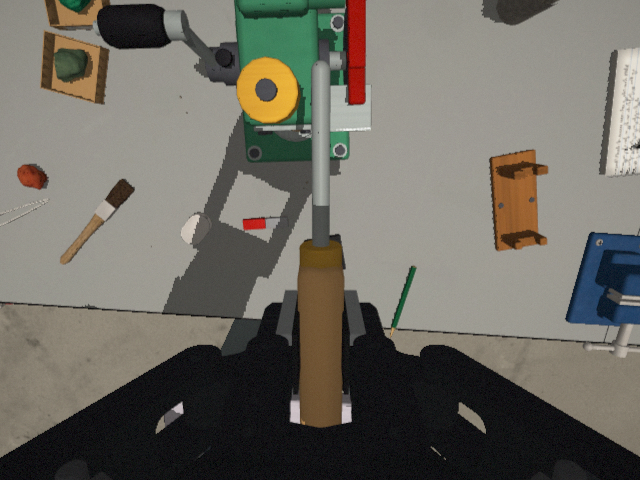

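The wrist view shows the bar held well with its tip at (321,63). The brass weight is at (268,90), the beak's front end spans (348–366,103), and the sill's front edge is at v=130 with its right edge at u=371.

Run:
```python
from h import *
p,d,c=load("w2");X=cloud(c,d)
s=read_state();T=s['ee_pos'];E=R.from_quat(s['eef_rot']).as_matrix()
print("cal depth check rest",X[205,515])
for u,v in((321,70),(321,80),(321,120),(321,160),(320,190),(320,270),(320,300)):print(v,((X[v,u]-T)@E).round(4))
f=lambda u,v,z:plane(c,u,v,z)[0]
h=cv2.cvtColor(p,cv2.COLOR_RGB2HSV)
br=((h[...,0]>15)&(h[...,0]<32)&(h[...,1]>150)&(h[...,2]>120)).astype(np.uint8);br[150:]=0
(cx,cy),r=cv2.minEnclosingCircle(np.argwhere(br)[:,::-1].astype(np.float32));print("brass px",cx,cy,r,f(cx,cy,.274),X[78,258])
red=(((h[...,0]<6)|(h[...,0]>174))&(h[...,1]>170)).astype(np.uint8);red[150:]=0
for v in(5,30,60,95,102):
    w=np.where(red[v,330:390])[0]+330;print("red",v,w.min(),w.max(),X[v,int(w.mean())].round(4),X[v,w.max()-2].round(4))
w=np.argwhere(red[:,330:390]);print(w[:,0].max())
for u,v in((345,115),(365,125),(365,115)):print("sill",X[v,u].round(4))
print("sill corner",f(371.5,130,.202),"base corners",f(350,160,.016),f(246,162,.016))
print("handle",X[25,105],X[25,155])
```

```text
cal depth check rest [ 0.48196636 -0.31845435  0.00670335]
70 [ 0.0877 -0.0018  0.0045]
80 [ 0.0849 -0.0018  0.0042]
120 [ 0.0734 -0.0018  0.005 ]
160 [ 0.0612 -0.0018  0.0058]
190 [ 0.0514 -0.0021  0.006 ]
270 [ 0.026  -0.0021 -0.0012]
300 [ 0.0155 -0.0021 -0.002 ]
brass px 266.452392578125 89.9047622680664 33.21403884887695 [ 0.57831782 -0.02302753  0.274     ] [ 0.58423704 -0.01801551  0.27350979]
red 5 346 364 [ 0.6397 -0.072   0.2176] [ 0.6399 -0.0766  0.218 ]
red 30 348 364 [ 0.6247 -0.0741  0.2187] [ 0.6247 -0.078   0.2199]
red 60 347 364 [ 0.6064 -0.0753  0.2184] [ 0.6068 -0.0801  0.2179]
red 95 349 364 [ 0.5841 -0.0783  0.2178] [ 0.5843 -0.0824  0.2189]
red 102 349 363 [ 0.5794 -0.0786  0.2195] [ 0.5797 -0.0822  0.2186]
104
sill [ 0.5707 -0.0727  0.2026]
sill [ 0.5647 -0.0885  0.2021]
sill [ 0.5719 -0.0879  0.2005]
sill corner [ 0.5614618  -0.09383057  0.202     ] base corners [ 0.52437075 -0.09496868  0.016     ] [0.51216692 0.03483158 0.016     ]
handle [0.605889   0.06871799 0.26685641] [0.60814161 0.04131346 0.26602521]
```

Call:
carry_out([
  {"slide":[-0.3,-0.3,0],"dr":[0,0,0.1]},
  {"slide":[-0.4,-0.3,-0.2],"dr":[0,0,0.1]},
  {"slide":[-0.28,-0.22,-0.5],"dr":[0,0,0]},
  {"slide":[0,0,-0.7],"dr":[0,0,0]},
  {"slide":[0,0,-0.7],"dr":[0,0,0]},
  {"slide":[0,0,-0.7],"dr":[0,0,0]},
  {"slide":[0,0,-0.7],"dr":[0,0,0]},
  {"slide":[0,0,-0.5],"dr":[0,0,0]},
  {"slide":[0,0,-0.29],"dr":[0,0,0]},
  {"slide":[0,0,0],"dr":[0,0,0]},
  {"slide":[0,0,0],"dr":[0,0,0]},
  {"slide":[0,0,0],"dr":[0,0,0]},
])

```text
clock: 6.55
ee_pos: [0.451, -0.0952, 0.2145]
eef_rot: [0.999, 0.051, 0.001, 0.001]
wrist_force: [0.1, 0.1, -1.5]
opening: 0.17
gripper_force: 68.4
```

Run:
```python
from h import *
s=read_state();T=s['ee_pos'];print(s['clock'],T,s['eef_rot'],s['opening'],s['wrist_force'])
E=R.from_quat(s['eef_rot']).as_matrix();print("yaw",np.degrees(np.arctan2(E[1,0],E[0,0])),E[:,2])
p,d,c=look("wrist","w3");cv2.imwrite("pics/w3.png",p[...,::-1]);X=cloud(c,d)
O=np.array([.6081,-.0199,0]);P=R.from_euler('z',5.9,degrees=True).as_matrix()
for v in range(5,200,15):
    row=X[v,312:332];print(v,((X[v,314:330:3]-O)@P*1000).round(1)[:,2],((X[v,321]-O)@P*1000).round(1))
```

```text
6.55 [ 0.45102814 -0.09515633  0.21448671] [9.98699925e-01 5.09657009e-02 8.36360392e-04 5.07361358e-04] 0.1703947471487853 [ 0.05088777  0.12899113 -1.48196614]
yaw 5.842824177143231 [ 1.72226218e-03 -9.28152113e-04 -9.99998086e-01]
5 [192.3 191.6 192.6 191.8 191.4 191.6] [-53.8 -57.6 191.4]
20 [173.5 174.8 174.  173.5 173.5 174.3] [-54.  -57.6 174.2]
35 [149.9 151.1 150.9 150.  150.1 150.8] [-53.9 -57.7 149.6]
50 [15.4 15.8 16.3 16.3 15.8 12.7] [-36.  -58.   15.8]
65 [207.7 208.3 208.5 209.1 207.6  12.1] [-74.6 -57.5 209.4]
80 [207.5 207.8 209.7 208.5 207.4 207.7] [-78.6 -57.5 208.2]
95 [208.2 208.6 208.9 208.9 208.2 208.2] [-83.1 -57.5 209.6]
110 [208.3 209.7 209.2 208.5 209.3 207.7] [-87.4 -57.5 209.5]
125 [208.3 209.3 208.1 208.9 334.9 207. ] [-91.8 -57.5 209.6]
140 [209.1 208.5 209.2 208.3 208.8 207.1] [-96.4 -57.5 209.5]
155 [209.1 208.  208.6 209.9 207.1 207.3] [-101.   -57.5  209.3]
170 [208.  208.7 208.6 208.9 209.3 207.9] [-105.6  -57.5  210.5]
185 [207.  208.6 209.2 209.8 208.4 207.5] [-110.6  -57.5  209.5]
```

View pics/w3.png

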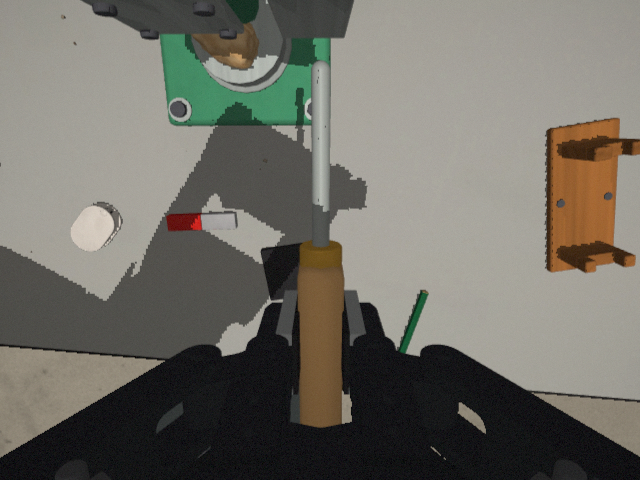

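The bar's rod is level, its top about 209 mm up, with the tip at (321,61), about 20 mm in front of the sill and lined up with the pawl to within 1.5 mm.

Call:
carry_out([
  {"slide":[0.13,0.03,0.01],"dr":[0,0,0]},
  {"slide":[0.13,0.03,0],"dr":[0,0,0]},
  {"slide":[0.13,0.02,0],"dr":[0,0,0]},
  {"slide":[0.13,0.02,0],"dr":[0,0,0]},
  {"slide":[0.13,0.02,0],"dr":[0,0,0]},
  {"slide":[0.13,0.01,0],"dr":[0,0,0]},
  {"slide":[0.13,0.01,0],"dr":[0,0,0]},
  {"slide":[0,0,0],"dr":[0,0,0]},
])

```text
clock: 7.4
ee_pos: [0.4877, -0.0889, 0.2141]
eef_rot: [0.999, 0.051, 0.0, 0.0]
wrist_force: [-0.1, -0.1, -0.8]
opening: 0.171
gripper_force: 68.4
```

Call:
carry_out([
  {"slide":[0.1,0.01,0],"dr":[0,0,0]},
  {"slide":[0.1,0.01,0],"dr":[0,0,0]},
  {"slide":[0.1,0.01,0],"dr":[0,0,0]},
  {"slide":[0.1,0.01,0],"dr":[0,0,0]},
  {"slide":[0,0,0],"dr":[0,0,0]},
  {"slide":[0,0,0],"dr":[0,0,0]},
])

```text
clock: 8.0
ee_pos: [0.5027, -0.0871, 0.2141]
eef_rot: [0.999, 0.051, -0.0, -0.0]
wrist_force: [0.2, -0.4, -0.5]
opening: 0.169
gripper_force: 68.4
```

Call:
carry_out([
  {"slide":[0,0,0.06],"dr":[0,0,0]},
  {"slide":[0.01,0,0.1],"dr":[0,0,0]},
  {"slide":[0.03,0,0.13],"dr":[0,0,0]},
  {"slide":[0,0,0],"dr":[0,0,0]},
])

```text
clock: 8.4
ee_pos: [0.5049, -0.0874, 0.2266]
eef_rot: [0.999, 0.051, 0.001, 0.0]
wrist_force: [-0.6, -1.2, -1.2]
opening: 0.171
gripper_force: 68.3
```

Run:
```python
from h import *
s=read_state();print(s['clock'],s['ee_pos'],s['wrist_force'],s['wrist_torque'],s['opening'])
p,d,c=look("scene","s4")
O=np.array([.6081,-.0199,0]);P=R.from_euler('z',5.9,degrees=True).as_matrix()
print(proj(c,O+P@np.array([-.02,-.056,.21])))
h=cv2.cvtColor(p,cv2.COLOR_RGB2HSV);X=cloud(c,d)
top=look("top","t4");Xt=cloud(top[2],top[1]);h=cv2.cvtColor(top[0],cv2.COLOR_RGB2HSV)
m=(((h[...,0]<6)|(h[...,0]>174))&(h[...,1]>130));q=(Xt[m]-O)@P*1000
q=q[(abs(q[:,1]+56)<15)&(q[:,0]>-60)&(q[:,0]<80)];q=q[np.argsort(q[:,0])];print(len(q),q[::6].round(0))
```

```text
8.4 [ 0.50486025 -0.08737617  0.22660293] [-0.64111624 -1.20710163 -1.24142639] [-0.04374349  0.02444549 -0.03437575] 0.17131800195094987
[[331.56163715 173.70877171]]
62 [[ -9. -54. 224.]
 [ -0. -58. 222.]
 [  3. -53. 221.]
 [  7. -58. 228.]
 [ 13. -60. 225.]
 [ 18. -58. 218.]
 [ 23. -54. 212.]
 [ 27. -60. 218.]
 [ 32. -60. 218.]
 [ 37. -60. 223.]
 [ 40. -55. 224.]]
```

Call:
carry_out([
  {"slide":[0.07,0.01,0.21],"dr":[0,0,0]},
  {"slide":[0.1,0.01,0.21],"dr":[0,0,0]},
  {"slide":[0.13,0.01,0.18],"dr":[0,0,0]},
  {"slide":[0.16,0.02,0.17],"dr":[0,0,0]},
  {"slide":[0.17,0.02,0.13],"dr":[0,0,0]},
  {"slide":[0.2,0.02,0.11],"dr":[0,0,0]},
  {"slide":[0.2,0.02,0.08],"dr":[0,0,0]},
  {"slide":[0.23,0.02,0.05],"dr":[0,0,0]},
  {"slide":[0.22,0.02,0.01],"dr":[0,0,0]},
  {"slide":[0.23,0.02,-0.01],"dr":[0,0,0]},
  {"slide":[0.22,0.02,-0.03],"dr":[0,0,0]},
  {"slide":[0.12,0.01,-0.01],"dr":[0,0,0]},
  {"slide":[0,0,0],"dr":[0,0,0]},
])

```text
clock: 9.8
ee_pos: [0.587, -0.0792, 0.2693]
eef_rot: [0.999, 0.051, -0.0, -0.0]
wrist_force: [-1.0, 0.4, -0.9]
opening: 0.17
gripper_force: 68.3
```

```bash
cat > pw.py <<'E'
from h import *
s=read_state();print(s['clock'],s['ee_pos'],s['wrist_force'],s['wrist_torque'],s['opening'])
O=np.array([.6081,-.0199,0]);P=R.from_euler('z',5.9,degrees=True).as_matrix()
for n in("top","scene"):
    p,d,c=look(n,n+"5");X=cloud(c,d);h=cv2.cvtColor(p,cv2.COLOR_RGB2HSV)
    m=(((h[...,0]<6)|(h[...,0]>174))&(h[...,1]>130));q=(X[m]-O)@P*1000
    q=q[(abs(q[:,1]+56)<18)&(q[:,0]>-60)&(q[:,0]<120)&(q[:,2]>150)];q=q[np.argsort(q[:,0])];print(n,len(q),q[::max(1,len(q)//10)].round(0).tolist())
E
python3 pw.py
```

```text
9.8 [ 0.58698332 -0.07916805  0.26929657] [-0.97882144  0.4407808  -0.87174566] [ 0.02208627 -0.02561784  0.0190014 ] 0.1701954781177617
top 0 []
scene 73 [[34.0, -60.0, 207.0], [41.0, -55.0, 211.0], [52.0, -62.0, 205.0], [58.0, -58.0, 213.0], [64.0, -55.0, 232.0], [69.0, -53.0, 235.0], [73.0, -50.0, 236.0], [77.0, -58.0, 238.0], [81.0, -50.0, 246.0], [85.0, -53.0, 249.0], [91.0, -55.0, 255.0]]
```

Call:
carry_out([
  {"slide":[-0.3,-0.03,0.1],"dr":[0,0,0]},
  {"slide":[-0.6,-0.06,0.1],"dr":[0,0,0]},
  {"slide":[-0.7,-0.07,0.1],"dr":[0,0,0]},
  {"slide":[-0.7,-0.2,0.1],"dr":[0,0,0.1]},
  {"slide":[-0.5,-0.5,0],"dr":[0,0,0.15]},
  {"slide":[0,-0.7,0],"dr":[0,0,0.16]},
  {"slide":[0,-0.7,-0.2],"dr":[0,0,0.16]},
  {"slide":[0,-0.7,-0.4],"dr":[0,0,0.16]},
  {"slide":[0,-0.7,-0.6],"dr":[0,0,0.16]},
  {"slide":[0,-0.7,-0.6],"dr":[0,0,0.16]},
  {"slide":[0,-0.7,-0.6],"dr":[0,0,0.16]},
  {"slide":[0,-0.6,-0.6],"dr":[0,0,0.144]},
  {"slide":[0.02,-0.3,-0.6],"dr":[0,0,0]},
  {"slide":[0,-0.1,-0.6],"dr":[0,0,0]},
  {"slide":[0,0,0],"dr":[0,0,0]},
  {"slide":[0,0,0],"dr":[0,0,0]},
])

```text
clock: 11.5
ee_pos: [0.4744, -0.3212, 0.1181]
eef_rot: [0.989, 0.145, -0.0, -0.001]
wrist_force: [0.1, 0.2, -1.4]
opening: 0.175
gripper_force: 68.4
```

```bash
cat > w.py <<'E'
from h import *
s=read_state();T=s['ee_pos'];print(s['clock'],T,s['wrist_force'],s['opening'])
E=R.from_quat(s['eef_rot']).as_matrix();yaw=np.degrees(np.arctan2(E[1,0],E[0,0]));print("yaw",yaw,"dr",(16.64-yaw)/8)
print("slide to home",(np.array([.4755,-.3215,.050])-T)/.04)
p,d,c=look("wrist","w6");X=cloud(c,d)
for v in range(60,190,15):print(v,((X[v,321]-T)@E*1000).round(1))
E
python3 w.py
```

```text
11.5 [ 0.47439751 -0.32117426  0.11812548] [ 0.11323281  0.19283098 -1.35719616] 0.17497066681509624
yaw 16.688789164100495 dr -0.0060986455125617844
slide to home [ 0.02756222 -0.00814354 -1.70313703]
60 [108.4  -1.2 117.2]
75 [86.9 -1.4  4.9]
90 [82.7 -1.4  5.5]
105 [78.4 -1.4  5.8]
120 [73.9 -1.4  5.5]
135 [69.4 -1.4  5.5]
150 [64.8 -1.4  5.6]
165 [60.1 -1.4  5.8]
180 [55.3 -1.4  5.2]
```

Call:
carry_out([
  {"slide":[0.03,-0.01,-0.3],"dr":[0,0,0]},
  {"slide":[0,0,-0.4],"dr":[0,0,0]},
  {"slide":[0,0,-0.4],"dr":[0,0,0]},
  {"slide":[0,0,-0.3],"dr":[0,0,0]},
  {"slide":[0,0,-0.15],"dr":[0,0,0]},
  {"slide":[0,0,-0.1],"dr":[0,0,0]},
  {"slide":[0,0,0],"dr":[0,0,0]},
])

```text
clock: 12.25
ee_pos: [0.4764, -0.3219, 0.0515]
eef_rot: [0.989, 0.145, -0.0, -0.0]
wrist_force: [-0.1, -0.3, -1.1]
opening: 0.173
gripper_force: 68.4
```

Call:
carry_out([
  {"slide":[0,0,-0.04],"dr":[0,0,0]},
  {"slide":[0,0,-0.04],"dr":[0,0,0]},
  {"slide":[0,0,0],"dr":[0,0,0]},
])

```text
clock: 12.55
ee_pos: [0.4768, -0.3224, 0.0499]
eef_rot: [0.989, 0.145, 0.0, 0.001]
wrist_force: [-1.1, 0.6, 5.0]
opening: 0.171
gripper_force: 69.5
```

Call:
carry_out([
  {"slide":[0,0,0],"dr":[0,0,0]},
  {"slide":[0,0,0],"dr":[0,0,0]},
  {"slide":[0,0,0],"dr":[0,0,0]},
  {"slide":[0,0,0],"dr":[0,0,0]},
  {"slide":[0,0,0.3],"dr":[0,0,0]},
  {"slide":[0,0,0.6],"dr":[0,0,0]},
  {"slide":[0,0,0.8],"dr":[0,0,0]},
  {"slide":[0,0,0.8],"dr":[0,0,0]},
  {"slide":[0,0,0.8],"dr":[0,0,0]},
  {"slide":[0,0,0.4],"dr":[0,0,0]},
  {"slide":[0,0,0],"dr":[0,0,0]},
  {"slide":[0,0,0],"dr":[0,0,0]},
], claw=-0.2)

```text
clock: 13.75
ee_pos: [0.4761, -0.3218, 0.1968]
eef_rot: [0.989, 0.145, 0.0, 0.0]
wrist_force: [0.8, 0.4, -1.2]
opening: 0.604
gripper_force: 0.0
```

```bash
python3 pw.py
python3 - <<'E'
from h import *
p,d,c=look("wrist","w7");X=cloud(c,d);s=read_state();print(s['ee_pos'],s['opening'])
print(proj(c,[[.4673,-.3234,.053],[.563,-.2947,.042]]))
w,_,cs=load("scene5")
A=cv2.resize(p[60:320,220:440],None,fx=1.75,fy=1.75);B=cv2.resize(w[130:290,240:440],None,fx=2,fy=2)
im=np.zeros((560,800,3),np.uint8);im[:A.shape[0],:A.shape[1]]=A;im[:B.shape[0],400:800]=B;cv2.imwrite("pics/w7.png",im[...,::-1])
for v in (110,150,220,260):
  for u in(326,):print(v,X[v,u])
E
```

```text
13.75 [ 0.47613024 -0.32175956  0.19679172] [ 0.81992608  0.40546061 -1.18028722] [-0.01964959  0.00849514 -0.03278046] 0.6042420184132788
top 84 [[27.0, -54.0, 218.0], [34.0, -61.0, 213.0], [40.0, -59.0, 211.0], [48.0, -62.0, 202.0], [55.0, -55.0, 212.0], [60.0, -54.0, 226.0], [65.0, -56.0, 219.0], [70.0, -57.0, 240.0], [77.0, -55.0, 239.0], [82.0, -54.0, 251.0], [88.0, -60.0, 257.0]]
scene 75 [[33.0, -58.0, 212.0], [39.0, -51.0, 212.0], [50.0, -57.0, 207.0], [55.0, -56.0, 212.0], [59.0, -55.0, 215.0], [62.0, -60.0, 220.0], [67.0, -60.0, 234.0], [72.0, -59.0, 236.0], [75.0, -50.0, 245.0], [83.0, -55.0, 245.0], [88.0, -54.0, 250.0]]
[ 0.47560935 -0.32130007  0.19514297] 0.5948869666978733
[[322.65189222 244.44324892]
 [322.81072528  96.69797126]]
110 [ 0.55544265 -0.29919532  0.04464255]
150 [ 0.53054155 -0.30676426  0.04496087]
220 [ 0.48534187 -0.32040511  0.05386169]
260 [ 0.45669674 -0.32912755  0.05291453]
```

View pics/w7.png

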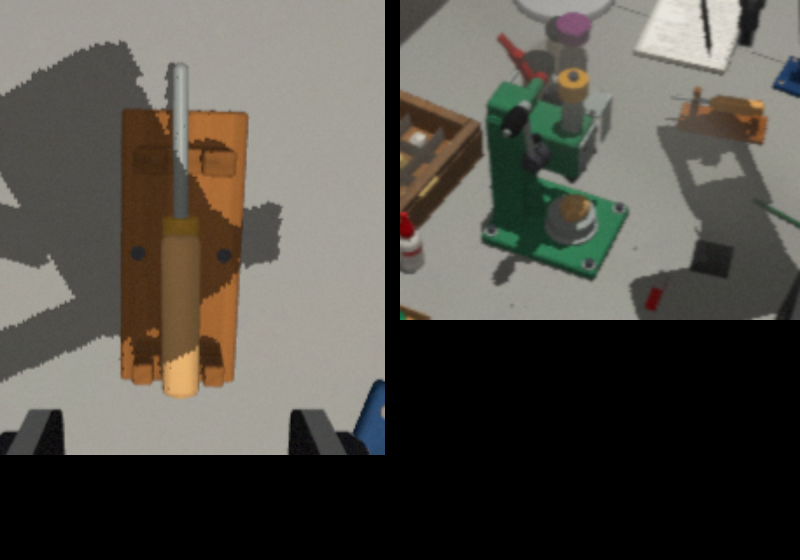

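The bar lies in both notches of its rest (left crop), and the pawl leans back on its stop behind the press head (right crop, red at (525,60)). The rock is on the anvil.

Call:
carry_out([
  {"slide":[0,0,0.5],"dr":[0,0,0]},
  {"slide":[0,0.3,0.9],"dr":[0,0,0.3]},
  {"slide":[0,0.5,0.9],"dr":[0,0,0.6]},
  {"slide":[0,0.6,0.8],"dr":[0,0,0.75]},
  {"slide":[0,0.7,0.5],"dr":[0,0,0.75]},
  {"slide":[0.2,0.7,0],"dr":[0,0,0.75]},
  {"slide":[0.3,0.7,0],"dr":[0,0,0.75]},
  {"slide":[0.3,0.7,0],"dr":[0,0,0.75]},
  {"slide":[0.3,0.7,0],"dr":[0,0,0.75]},
  {"slide":[0.3,0.7,0],"dr":[0,0,0.75]},
  {"slide":[0.3,0.7,0],"dr":[0,0,0.75]},
  {"slide":[0.3,0.7,0],"dr":[0,0,0.75]},
  {"slide":[0.3,0.7,0],"dr":[0,0,0.75]},
  {"slide":[0.3,0.7,0],"dr":[0,0,0.75]},
  {"slide":[0.3,0.5,0],"dr":[0,0,0.75]},
  {"slide":[0.3,0.25,0],"dr":[0,0,0.76]},
  {"slide":[0.13,0.02,0],"dr":[0,0,0]},
  {"slide":[0,0,0],"dr":[0,0,0]},
  {"slide":[0,0,0],"dr":[0,0,0]},
])

```text
clock: 15.8
ee_pos: [0.609, 0.0441, 0.3397]
eef_rot: [0.63, 0.776, -0.001, -0.001]
wrist_force: [0.0, -1.3, 0.4]
opening: 0.601
gripper_force: 0.0
```

Run:
```python
from h import *
s=read_state();T=s['ee_pos'];print(s['clock'],T,s['wrist_force'],s['opening'],s['joints'].round(2))
E=R.from_quat(s['eef_rot']).as_matrix();yaw=np.degrees(np.arctan2(E[1,0],E[0,0]));print("yaw",yaw,"dr",(95.9-yaw)/8)
p,d,c=look("wrist","w8");X=cloud(c,d);cv2.imwrite("pics/w8.png",p[...,::-1])
print(proj(c,[[.6088,.0566,.2566],[.6069,.0745,.2566],[.6107,.0386,.2566]]))
O=np.array([.6081,-.0199,0]);P=R.from_euler('z',5.9,degrees=True).as_matrix()
Q=(X-O)@P*1000;g=p.astype(int).max(2)
m=(g<70)&(abs(Q[...,0]-8)<30)&(abs(Q[...,1]-76)<30)&(Q[...,2]>240)&(Q[...,2]<275)
q=Q[m];print(len(q),q.min(0),q.max(0),np.median(q,0))
```

```text
15.8 [0.60901663 0.04411055 0.33967379] [ 0.03239931 -1.25588546  0.37582618] 0.6009536451930909 [-0.11  0.43  1.36 -0.    1.36 -0.32]
yaw 101.8646365177208 dr -0.7455795647150989
[[325.86672624 243.32926367]
 [329.35612001 211.53390928]
 [322.50281052 273.810416  ]]
2631 [ -3.14417637  56.18856359 251.12545711] [ 19.90576545  94.94817683 269.07283717] [  7.83944364  78.20268774 265.5293519 ]
```

View pics/w8.png

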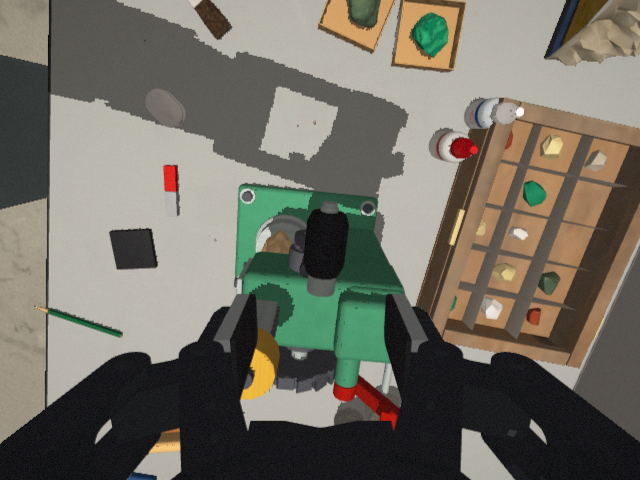

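The black handle is at (326,243), right where predicted. The pawl leans back at (375,395), and the rock is visible on the anvil at (280,240).

Call:
carry_out([
  {"slide":[0,0.2,0],"dr":[0,0,-0.4]},
  {"slide":[0,0.15,-0.2],"dr":[0,0,-0.34]},
  {"slide":[-0.01,0,-0.4],"dr":[0,0,0]},
  {"slide":[0,0,-0.5],"dr":[0,0,0]},
  {"slide":[0,0,-0.5],"dr":[0,0,0]},
  {"slide":[0,0,-0.38],"dr":[0,0,0]},
  {"slide":[0,0,0],"dr":[0,0,0]},
  {"slide":[0,0,0],"dr":[0,0,0]},
])

```text
clock: 16.65
ee_pos: [0.6091, 0.0582, 0.2616]
eef_rot: [0.669, 0.743, -0.0, -0.0]
wrist_force: [0.4, -0.2, 0.4]
opening: 0.6
gripper_force: 0.0
```

Call:
carry_out([
  {"slide":[0,0,0],"dr":[0,0,0]},
  {"slide":[0,0,0],"dr":[0,0,0]},
  {"slide":[0,0,0],"dr":[0,0,0]},
  {"slide":[0,0,0],"dr":[0,0,0]},
  {"slide":[0,0,0],"dr":[0,0,0]},
], claw=1, newtons=30)

```text
clock: 17.15
ee_pos: [0.6095, 0.0586, 0.2625]
eef_rot: [0.669, 0.744, 0.0, 0.001]
wrist_force: [-2.2, -0.2, 5.5]
opening: 0.256
gripper_force: 29.5
```

Run:
```python
from h import *
s=read_state();T=s['ee_pos'];print(s['clock'],T,s['wrist_force'],s['wrist_torque'],s['opening'])
E=R.from_quat(s['eef_rot']).as_matrix();print("yaw",np.degrees(np.arctan2(E[1,0],E[0,0])),E[:,2])
O=np.array([.6081,-.0199,0]);P=R.from_euler('z',5.9,degrees=True).as_matrix()
print((T-O)@P*1000)
```

```text
17.15 [0.60949251 0.05864047 0.2625435 ] [-2.24797923 -0.24141593  5.47376188] [-0.18391427  0.28048028 -0.03590413] 0.25569777548071226
yaw 96.07435857788255 [ 1.65841795e-03 -5.66069816e-04 -9.99998465e-01]
[  9.45850816  77.98128253 262.5434956 ]
```

Run:
```python
import numpy as np
def inc(th):
    ph=np.array(th)-.1;x=-85*np.sin(ph);z=85*np.cos(ph);dx=np.diff(x)/40;dz=np.diff(z)/40
    for t,a,b in zip(th[1:],dx,dz):print(round(t,2),round(a*.9947,3),round(a*.1028,3),round(b,3))
inc(np.r_[0,.02,.05,.1:1.151:.07])
print();inc(np.arange(1.15,1.9,.03))
```

```text
0.02 -0.042 -0.004 0.004
0.05 -0.063 -0.007 0.004
0.1 -0.106 -0.011 0.003
0.17 -0.148 -0.015 -0.005
0.24 -0.147 -0.015 -0.016
0.31 -0.146 -0.015 -0.026
0.38 -0.144 -0.015 -0.036
0.45 -0.141 -0.015 -0.046
0.52 -0.137 -0.014 -0.056
0.59 -0.133 -0.014 -0.065
0.66 -0.128 -0.013 -0.075
0.73 -0.123 -0.013 -0.083
0.8 -0.116 -0.012 -0.092
0.87 -0.11 -0.011 -0.1
0.94 -0.103 -0.011 -0.107
1.01 -0.095 -0.01 -0.114
1.08 -0.087 -0.009 -0.121
1.15 -0.078 -0.008 -0.126

1.18 -0.031 -0.003 -0.056
1.21 -0.029 -0.003 -0.057
1.24 -0.027 -0.003 -0.058
1.27 -0.026 -0.003 -0.058
1.3 -0.024 -0.002 -0.059
1.33 -0.022 -0.002 -0.06
1.36 -0.02 -0.002 -0.06
1.39 -0.018 -0.002 -0.061
1.42 -0.017 -0.002 -0.062
1.45 -0.015 -0.002 -0.062
1.48 -0.013 -0.001 -0.062
1.51 -0.011 -0.001 -0.063
1.54 -0.009 -0.001 -0.063
1.57 -0.007 -0.001 -0.063
1.6 -0.005 -0.001 -0.064
1.63 -0.004 -0.0 -0.064
1.66 -0.002 -0.0 -0.064
1.69 0.0 0.0 -0.064
1.72 0.002 0.0 -0.064
1.75 0.004 0.0 -0.064
1.78 0.006 0.001 -0.063
1.81 0.008 0.001 -0.063
1.84 0.01 0.001 -0.063
1.87 0.012 0.001 -0.063
```

Call:
carry_out([
  {"slide":[-0.042,-0.004,0.004],"dr":[0,0,0]},
  {"slide":[-0.063,-0.007,0.004],"dr":[0,0,0]},
  {"slide":[-0.106,-0.011,0.003],"dr":[0,0,0]},
  {"slide":[-0.148,-0.015,-0.005],"dr":[0,0,0]},
  {"slide":[-0.147,-0.015,-0.016],"dr":[0,0,0]},
  {"slide":[-0.146,-0.015,-0.026],"dr":[0,0,0]},
  {"slide":[0,0,0],"dr":[0,0,0]},
])

```text
clock: 17.85
ee_pos: [0.5824, 0.0558, 0.261]
eef_rot: [0.669, 0.744, -0.0, 0.0]
wrist_force: [-2.1, -0.5, 7.8]
opening: 0.256
gripper_force: 29.7
```

Call:
carry_out([
  {"slide":[-0.144,-0.015,-0.016],"dr":[0,0,0]},
  {"slide":[-0.141,-0.015,-0.036],"dr":[0,0,0]},
  {"slide":[-0.137,-0.014,-0.056],"dr":[0,0,0]},
  {"slide":[-0.133,-0.014,-0.065],"dr":[0,0,0]},
  {"slide":[-0.128,-0.013,-0.075],"dr":[0,0,0]},
  {"slide":[-0.123,-0.013,-0.083],"dr":[0,0,0]},
  {"slide":[-0.116,-0.012,-0.092],"dr":[0,0,0]},
  {"slide":[-0.11,-0.011,-0.1],"dr":[0,0,0]},
  {"slide":[0,0,0],"dr":[0,0,0]},
])

```text
clock: 18.75
ee_pos: [0.5403, 0.0514, 0.2378]
eef_rot: [0.669, 0.744, -0.001, -0.001]
wrist_force: [-0.4, -5.4, -1.4]
opening: 0.258
gripper_force: 29.4
```

Call:
carry_out([
  {"slide":[-0.103,-0.011,-0.107],"dr":[0,0,0]},
  {"slide":[-0.095,-0.01,-0.114],"dr":[0,0,0]},
  {"slide":[-0.087,-0.009,-0.121],"dr":[0,0,0]},
  {"slide":[-0.078,-0.008,-0.126],"dr":[0,0,0]},
  {"slide":[0,0,0],"dr":[0,0,0]},
  {"slide":[0,0,0],"dr":[0,0,0]},
])

```text
clock: 19.35
ee_pos: [0.5265, 0.05, 0.2191]
eef_rot: [0.669, 0.744, -0.001, -0.001]
wrist_force: [-0.9, -5.3, -2.1]
opening: 0.258
gripper_force: 29.5
```

```bash
cat > st.py <<'E'
from h import *
O=np.array([.6081,-.0199,0]);P=R.from_euler('z',5.9,degrees=True).as_matrix()
s=read_state();T=s['ee_pos'];q=(T-O)@P*1000-[1,0,6]
print(s['clock'],q.round(1),"theta",.1+np.arctan2(-q[0],q[2]-172),"F",s['wrist_force']@P)
p,d,c=look("top","ts");X=(cloud(c,d)-O)@P*1000;h=cv2.cvtColor(p,cv2.COLOR_RGB2HSV)
m=(h[...,0]>12)&(h[...,0]<32)&(h[...,1]>110)&(abs(X[...,0]+30)<22)&(abs(X[...,1])<22)&(X[...,2]>200)
print("brass top",m.sum(),np.median(X[m],0) if m.any() else 0)
E
python3 st.py
```

```text
19.35 [-75.   77.9 213.1] theta 1.16996249488392 F [-1.42588438 -5.1340259  -2.08756803]
brass top 0 0
```

Call:
carry_out([
  {"slide":[-0.031,-0.043,-0.056],"dr":[0,0,0]},
  {"slide":[-0.029,-0.003,-0.057],"dr":[0,0,0]},
  {"slide":[-0.027,-0.003,-0.058],"dr":[0,0,0]},
])

```text
clock: 19.7
ee_pos: [0.5234, 0.0494, 0.213]
eef_rot: [0.669, 0.743, 0.001, -0.001]
wrist_force: [0.1, 2.0, 0.7]
opening: 0.254
gripper_force: 29.8
```

Call:
carry_out([
  {"slide":[-0.026,-0.003,-0.058],"dr":[0,0,0]},
  {"slide":[-0.024,-0.002,-0.059],"dr":[0,0,0]},
])

```text
clock: 19.9
ee_pos: [0.5215, 0.0491, 0.2084]
eef_rot: [0.669, 0.743, 0.001, -0.001]
wrist_force: [-0.2, 3.1, 1.8]
opening: 0.257
gripper_force: 29.8
```

```bash
python3 st.py
python3 - <<'E'
from h import *
O=np.array([.6081,-.0199,0]);P=R.from_euler('z',5.9,degrees=True).as_matrix()
for n in("wrist","scene"):
    p,d,c=look(n,n+"9");X=(cloud(c,d)-O)@P*1000;h=cv2.cvtColor(p,cv2.COLOR_RGB2HSV)
    m=(h[...,0]>12)&(h[...,0]<32)&(h[...,1]>120)&(abs(X[...,0]+30)<22)&(abs(X[...,1])<22)&(X[...,2]>200)
    print(n,m.sum(),np.percentile(X[m],[5,50,90],axis=0).round(1).tolist() if m.any() else 0)
E
```

```text
19.9 [-80.   77.6 202.4] theta 1.3073649850920486 F [0.13699614 3.13427608 1.82233958]
brass top 0 0
wrist 0 0
scene 0 0
```

Run:
```python
from h import *
O=np.array([.6081,-.0199,0]);P=R.from_euler('z',5.9,degrees=True).as_matrix()
for n in("w3","w8","w2","w7","w6","scene5","top5"):
    p,d,c=load(n);X=(cloud(c,d)-O)@P*1000
    r=np.hypot(X[...,0]+30,X[...,1])
    for R0 in(6,12):
        m=(r<R0)&(X[...,2]>50)&(X[...,2]<85)
        if m.sum()>2:print(n,R0,m.sum(),X[m].mean(0).round(1),np.percentile(X[m][:,2],[10,50,90]).round(1))
    m=(r>24)&(r<30)&(X[...,2]>36)&(X[...,2]<50)
    if m.sum()>5:print(n,"anvil z (43)",np.median(X[m][:,2]).round(1))
```

```text
w3 12 177 [-37.   -2.7  69. ] [62.9 70.6 72.2]
w3 anvil z (43) 42.7
w8 6 4 [-29.2   5.5  71.2] [69.9 71.2 72.4]
w8 12 105 [-29.9   8.2  69. ] [64.3 69.9 72.1]
w8 anvil z (43) 42.8
w2 anvil z (43) 42.5
scene5 6 12 [-30.1   0.7  71.9] [70.3 71.7 74.2]
scene5 12 45 [-30.8   2.   70. ] [65.9 70.3 73.5]
scene5 anvil z (43) 42.2
top5 anvil z (43) 43.5
```

Call:
carry_out([
  {"slide":[-0.011,0.013,-0.03],"dr":[0,0,0]},
])

```text
clock: 20.15
ee_pos: [0.5211, 0.0491, 0.2074]
eef_rot: [0.669, 0.744, 0.0, -0.0]
wrist_force: [-2.0, 2.9, 1.4]
opening: 0.259
gripper_force: 29.7
```

Call:
carry_out([
  {"slide":[-0.007,0,-0.02],"dr":[0,0,0]},
  {"slide":[-0.007,0,-0.02],"dr":[0,0,0]},
  {"slide":[-0.007,0,-0.02],"dr":[0,0,0]},
])

```text
clock: 20.45
ee_pos: [0.5203, 0.049, 0.2051]
eef_rot: [0.669, 0.744, 0.0, -0.0]
wrist_force: [-1.1, 4.9, 2.1]
opening: 0.263
gripper_force: 29.7
```

Call:
carry_out([
  {"slide":[-0.007,0,-0.02],"dr":[0,0,0]},
  {"slide":[-0.007,0,-0.02],"dr":[0,0,0]},
])

```text
clock: 20.65
ee_pos: [0.5198, 0.0489, 0.2036]
eef_rot: [0.669, 0.743, 0.0, -0.0]
wrist_force: [-1.4, 5.0, 2.1]
opening: 0.253
gripper_force: 29.8
```

Call:
carry_out([
  {"slide":[-0.004,0,-0.01],"dr":[0,0,0]},
  {"slide":[-0.004,0,-0.01],"dr":[0,0,0]},
])

```text
clock: 20.85
ee_pos: [0.5196, 0.0489, 0.2029]
eef_rot: [0.669, 0.743, 0.0, -0.0]
wrist_force: [-1.3, 4.9, 3.2]
opening: 0.252
gripper_force: 29.8
```

Call:
carry_out([
  {"slide":[-0.003,0,-0.01],"dr":[0,0,0]},
  {"slide":[0,0,0],"dr":[0,0,0]},
])

```text
clock: 21.05
ee_pos: [0.5195, 0.0489, 0.2026]
eef_rot: [0.669, 0.743, 0.0, -0.0]
wrist_force: [-0.4, 5.1, 2.3]
opening: 0.257
gripper_force: 29.8
```

Call:
carry_out([
  {"slide":[-0.003,0,-0.01],"dr":[0,0,0]},
  {"slide":[0,0,0],"dr":[0,0,0]},
])

```text
clock: 21.25
ee_pos: [0.5194, 0.0489, 0.2022]
eef_rot: [0.669, 0.743, 0.0, -0.0]
wrist_force: [-1.3, 5.7, 2.8]
opening: 0.253
gripper_force: 29.8
```

Call:
carry_out([
  {"slide":[-0.003,0,-0.01],"dr":[0,0,0]},
  {"slide":[0,0,0],"dr":[0,0,0]},
])

```text
clock: 21.45
ee_pos: [0.5193, 0.0489, 0.2019]
eef_rot: [0.669, 0.744, 0.0, 0.0]
wrist_force: [-0.0, 4.9, 3.7]
opening: 0.258
gripper_force: 29.9
```

Call:
carry_out([
  {"slide":[-0.003,0,-0.01],"dr":[0,0,0]},
  {"slide":[0,0,0],"dr":[0,0,0]},
])

```text
clock: 21.65
ee_pos: [0.5193, 0.0489, 0.2016]
eef_rot: [0.669, 0.744, 0.0, 0.0]
wrist_force: [-0.2, 5.3, 2.6]
opening: 0.26
gripper_force: 29.9
```

Call:
carry_out([
  {"slide":[-0.003,0,-0.01],"dr":[0,0,0]},
  {"slide":[0,0,0],"dr":[0,0,0]},
])

```text
clock: 21.85
ee_pos: [0.5191, 0.0489, 0.2012]
eef_rot: [0.669, 0.744, 0.0, 0.0]
wrist_force: [-1.2, 5.1, 5.1]
opening: 0.259
gripper_force: 30.0
```

Call:
carry_out([
  {"slide":[-0.003,0,-0.01],"dr":[0,0,0]},
  {"slide":[0,0,0],"dr":[0,0,0]},
])

```text
clock: 22.05
ee_pos: [0.5191, 0.0488, 0.2009]
eef_rot: [0.669, 0.743, 0.0, 0.0]
wrist_force: [-2.2, 5.9, 5.3]
opening: 0.262
gripper_force: 30.0
```

```bash
cat > av.py <<'E'
from h import *
F=[];
for i in range(6):
    capture("top");s=read_state();F.append(np.r_[s['wrist_force'],s['ee_pos'][2]*1000])
F=np.array(F);print(s['clock'],F.mean(0).round(2),F.std(0).round(2))
E
python3 av.py
```

```text
22.35 [ -1.34   5.32   5.08 200.91] [0.34 0.53 0.7  0.01]
```

Call:
carry_out([
  {"slide":[-0.002,0,-0.006],"dr":[0,0,0]},
  {"slide":[0,0,0],"dr":[0,0,0]},
])

```text
clock: 22.55
ee_pos: [0.519, 0.0489, 0.2007]
eef_rot: [0.669, 0.743, 0.0, 0.0]
wrist_force: [-1.6, 5.9, 5.0]
opening: 0.257
gripper_force: 30.0
```

```bash
python3 av.py
```

```text
22.85 [ -1.21   5.08   5.4  200.75] [0.52 0.58 0.33 0.01]
```

Call:
carry_out([
  {"slide":[-0.002,0,-0.008],"dr":[0,0,0]},
  {"slide":[0,0,0],"dr":[0,0,0]},
])

```text
clock: 23.05
ee_pos: [0.5189, 0.0489, 0.2005]
eef_rot: [0.669, 0.744, 0.0, 0.0]
wrist_force: [-1.7, 5.2, 5.8]
opening: 0.255
gripper_force: 30.1
```

```bash
python3 av.py; python3 st.py
```

```text
23.35 [ -1.52   4.67   5.43 200.48] [0.34 0.36 0.38 0.01]
23.35 [-82.6  77.5 194.5] theta 1.4050592717908716 F [-1.13242237  5.09841863  5.65961071]
brass top 0 0
```

Call:
carry_out([
  {"slide":[-0.003,0,-0.01],"dr":[0,0,0]},
  {"slide":[0,0,0],"dr":[0,0,0]},
  {"slide":[0,0,0],"dr":[0,0,0]},
])

```text
clock: 23.7
ee_pos: [0.5189, 0.0488, 0.2001]
eef_rot: [0.669, 0.744, 0.0, 0.0]
wrist_force: [-0.1, 5.2, 6.0]
opening: 0.258
gripper_force: 30.1
```

```bash
python3 av.py
```

```text
24.0 [ -1.7    4.93   5.85 200.14] [0.39 0.88 0.56 0.01]
```

Call:
carry_out([
  {"slide":[-0.003,0,-0.01],"dr":[0,0,0]},
  {"slide":[0,0,0],"dr":[0,0,0]},
  {"slide":[0,0,0],"dr":[0,0,0]},
])

```text
clock: 24.3
ee_pos: [0.5188, 0.0489, 0.1998]
eef_rot: [0.669, 0.744, 0.0, 0.0]
wrist_force: [-0.6, 5.0, 6.8]
opening: 0.254
gripper_force: 30.1
```

```bash
python3 av.py;python3 av.py
python3 - <<'E'
from h import *
p,d,c=look("scene","s10");cv2.imwrite("pics/s10.png",cv2.resize(p[150:260,260:370],None,fx=5,fy=5,interpolation=cv2.INTER_CUBIC)[...,::-1])
O=np.array([.6081,-.0199,0]);P=R.from_euler('z',5.9,degrees=True).as_matrix()
print((proj(c,[O+P@np.array(q) for q in([-.03,0,.0715],[-.03,0,.1],[-.03,0,.043],[-.03,0,.245])])-[260,150])*5)
X=(cloud(c,d)-O)@P*1000
m=(abs(X[...,0]+30)<14)&(abs(X[...,1])<14)&(X[...,2]>45)&(X[...,2]<125)
z=X[m][:,2];print(np.histogram(z,range(45,126,5)))
E
```

```text
24.6 [ -1.5    4.87   6.46 199.82] [0.49 0.38 0.28 0.01]
24.9 [ -1.56   4.76   6.51 199.83] [0.28 0.5  0.65 0.01]
[[328.72824216 391.71463549]
 [329.19234817 354.08106505]
 [328.2793825  428.1119053 ]
 [331.82080835 140.94368153]]
(array([ 1,  1,  2, 15, 26, 18,  3,  0,  4,  3,  2,  3,  2,  1,  1,  0]), array([ 45,  50,  55,  60,  65,  70,  75,  80,  85,  90,  95, 100, 105,
       110, 115, 120, 125]))
```

View pics/s10.png

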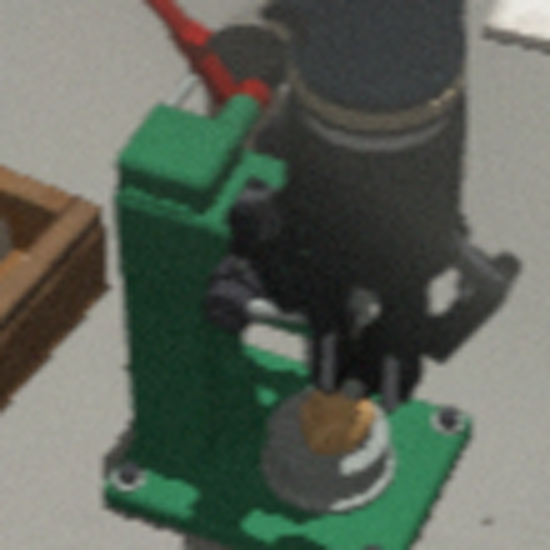

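The ram's foot at about (352,385) is at the top of the rock, and the rock still sits in the middle of the anvil. The force at the handle has risen about 3.5–4 N over drag, a seat of roughly 15–17 N, so I'll release.

Call:
carry_out([
  {"slide":[0,0,0],"dr":[0,0,0]},
  {"slide":[0,0,0],"dr":[0,0,0]},
  {"slide":[0,0,0],"dr":[0,0,0]},
  {"slide":[0,0,0],"dr":[0,0,0]},
  {"slide":[0,0,0],"dr":[0,0,0]},
], claw=-0.2)

```text
clock: 25.45
ee_pos: [0.5185, 0.0484, 0.1988]
eef_rot: [0.669, 0.744, -0.0, -0.0]
wrist_force: [-0.1, -0.2, -0.7]
opening: 0.602
gripper_force: 0.0
```

Call:
carry_out([
  {"slide":[0,0,0.2],"dr":[0,0,0]},
  {"slide":[0,0,0.5],"dr":[0,0,0]},
  {"slide":[0,0.3,0.8],"dr":[0,0,0]},
  {"slide":[0,0.5,0.8],"dr":[0,0,0]},
  {"slide":[-0.3,0.5,0.6],"dr":[0,0,0]},
  {"slide":[-0.3,0.5,0.3],"dr":[0,0,0]},
  {"slide":[0,0,0],"dr":[0,0,0]},
])

```text
clock: 26.15
ee_pos: [0.494, 0.1226, 0.3297]
eef_rot: [0.668, 0.745, 0.002, 0.001]
wrist_force: [0.5, -0.5, 0.0]
opening: 0.597
gripper_force: 0.0
```

```bash
cat > fin.py <<'E'
from h import *
O=np.array([.6081,-.0199,0]);P=R.from_euler('z',5.9,degrees=True).as_matrix()
s=read_state();print(s['clock'],s['ee_pos'],s['wrist_force'])
for n in("top","scene"):
    p,d,c=look(n,n+"f");X=(cloud(c,d)-O)@P*1000;h=cv2.cvtColor(p,cv2.COLOR_RGB2HSV)
    m=(h[...,0]>12)&(h[...,0]<32)&(h[...,1]>110)&(abs(X[...,0]+30)<22)&(abs(X[...,1])<22)&(X[...,2]>200)
    print(n,"brass",m.sum(),np.percentile(X[m],[5,50,90],axis=0).round(1).tolist() if m.any() else 0)
    m=(p.max(2)<75)&(abs(X[...,1]-76)<25)&(abs(X[...,0]+70)<50)&(X[...,2]>150)&(X[...,2]<240)
    print("handle",m.sum(),np.percentile(X[m],[5,50,95],axis=0).round(1).tolist() if m.any() else 0)
    m=(np.hypot(X[...,0]+30,X[...,1])<30)&(X[...,2]>48)&(X[...,2]<80);print("rock",m.sum(),X[m].mean(0).round(1) if m.any() else 0)
E
python3 fin.py
```

```text
26.15 [0.49399594 0.12260096 0.32969019] [ 0.5065951  -0.51518201  0.03711014]
top brass 119 [[-47.2, -15.6, 231.7], [-34.6, -0.8, 245.4], [-19.3, 11.2, 250.5]]
handle 17 [[-93.1, 57.0, 197.0], [-84.5, 59.7, 201.1], [-76.6, 90.0, 207.2]]
rock 72 [-44.    3.7  61.4]
scene brass 16 [[-38.7, 13.3, 223.5], [-30.8, 15.9, 226.4], [-24.1, 18.6, 229.9]]
handle 149 [[-90.7, 55.7, 182.1], [-81.9, 81.6, 200.7], [-41.9, 96.7, 205.9]]
rock 148 [-35.8  10.5  63.7]
```

Run:
```python
from h import *
O=np.array([.6081,-.0199,0]);P=R.from_euler('z',5.9,degrees=True).as_matrix();c=get_calibration("top")
m=None;Z=[];t=[]
for i in range(30):
    p,d=capture("top")
    X=(cloud(c,d)-O)@P*1000
    if m is None:m=np.hypot(X[...,0]+30,X[...,1])<13;m&=(X[...,2]>235)&(X[...,2]<255);print(m.sum())
    z=X[m][:,2];z=z[(z>235)&(z<255)];Z.append(np.mean(z));t.append(read_state()['clock'])
Z=np.array(Z);print(Z.round(2),np.polyfit(t,Z,1),Z.std(),t[-1])
```

```text
68
[246.96 246.81 245.99 246.44 246.53 247.18 246.59 245.95 246.15 246.72
 246.72 245.97 246.55 247.18 246.37 246.09 246.09 246.16 247.35 245.39
 247.06 246.35 245.87 246.59 246.73 246.64 246.63 246.38 246.73 246.67] [-2.30711301e-02  2.47117855e+02] 0.4338994736983833 27.75
```

```bash
python3 -c "
from bench import *
print(close_job())"
```

```text
the job is handed in; nothing more can be done
None
```

The job is handed in: the pawl is thrown onto its stop, the bar is back in its rest, and the ram bears on the rock, which is still on the anvil. I estimate the seat at 15–17 N from the handle force just before release; I couldn't measure it afterwards, but the ram showed no creep over 1.5 s.

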